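Tuck the drip apron under the cover leaf and hold it down

TASK

Move the jar off the wooden drip board and stand it upright, wholly on the cork coaster. Then pick up the aluminium apron plate by its grip bar, lay it flat on the board, slide its front edge squarely under the hinged steel leaf until it is fully home against the stop beneath, without lifting the leaf, and keep pressing the plate firmly down on the board: finish while still holding it pressed. Leave the other things alone.

Things in the scene. Friction and masses are not known exactly. Their poses are not given: they have to be found in the camera images.
- drip_board: fixed wooden board 220 (x) x 180 (y) x 18 mm; origin: centre of underside, x towards its hinged end. Bare landing x = -110 to +5 mm. Leaf over x = +5 to +91 mm, 166 mm wide, underside 8 mm above the board top, its top under 40 mm above the bench. Under it rest strips at y = +-80 mm, and between these a 6 mm high stop rail, near face at x = +56 mm: the plate's front edge butts there
- leaf (a joint): hinge of the steel leaf (a loose leaf, 0.15 kg, no spring): 0 = closed on its rests, grows as it is lifted, rad; 0.01 rad lifts the lip 0.9 mm
- leaf_lip (a point): middle of the leaf's front lip, at board x = +5.5 mm; the lip flares up over 10 mm, so that the mouth below it is about 11 mm high
- apron: aluminium plate 100 (x) x 110 (y) x 4 mm, 0.16 kg or so, lying flat on the bench left of the board; origin at the centre of its underside, z up, x towards its front edge. An upright grip bar stands on it along y near the rear edge, centred at x = -42 mm: 10 mm thick (x), 90 mm long (y), its top 38 mm above the plate's underside
- apron_edge (a point): middle of the plate's front edge, on the underside, 50 mm ahead of the apron's origin along its x
- jar: closed glass jar with black cap standing on the board's bare landing, 41 mm diameter, 54 mm tall, about 0.1 kg; origin at the centre of its underside
- coaster: round cork coaster fixed on the bench right of the board, 90 mm diameter, 5 mm thick; origin at the centre of its underside
- mould_block: closed brass-coloured mould block, 54 x 58 x 32 mm, on the bench to the right beyond the board; not part of the job
- brush: thin brush lying to the left beyond the board, 12 mm high; not part of the job
- flat_file: flat file with wooden handle, 183 mm long, lying far left; not part of the job
There are look-alikes about, which are no part of the job. What is shaped like the jar but orange is not meant.

How it is judged (in metres and radians):
On the way, in this order (a step that is already met when the one before it is completed fails the run):
1. the jar stands upright on the coaster, let go (horizontal distance between jar and coaster below 0.025 m and angle between jar's own z axis and vertical below 0.1 rad and z of jar in the frame of coaster between -0.002 and 0.012 m and contact force between the fingers and jar below 0.1 N), for 0.2 s.
2. the apron lies flat on the board with its front edge entering under the leaf (angle between apron's own z axis and vertical below 0.06 rad and x of apron_edge in the frame of drip_board above 0.015 m and z of apron_edge in the frame of drip_board between 0.014 and 0.024 m), for 0.05 s.
At the end, for the whole second after the job is handed in: Jar upright on the coaster (centres within 25 mm); apron flat on the board (2.5 mm), square (0.1 rad), within 25 mm of its midline, front edge within 9 mm of the stop; leaf down (below 0.03 rad); fingers still pressing or holding the apron, which bears on the board with over 4 N (horizontal distance between jar and coaster below 0.025 m and angle between jar's own z axis and vertical below 0.1 rad and z of jar in the frame of coaster between -0.002 and 0.012 m and angle between apron's own z axis and vertical below 0.06 rad and x of apron_edge in the frame of drip_board between 0.047 and 0.062 m and y of apron_edge in the frame of drip_board between -0.025 and 0.025 m and z of apron_edge in the frame of drip_board between 0.0145 and 0.0205 m and z of apron in the frame of drip_board below 0.0205 m and angle between the x axis of apron and the x axis of drip_board, either way round below 0.1 rad and value of joint leaf below 0.03 rad and contact force between the fingers and apron above 2 N and contact force between apron and drip_board above 4 N and linear speed of apron below 0.01 m/s); the arm keeps its last pose, push and grip.
It fails at once if the leaf is lifted (more than about 7 mm at its lip) (value of joint leaf above 0.08 rad).
It fails at once if a bystander is shifted by more than 30 mm (distance of any of mould_block, brush, flat_file from where it was at the start of the episode above 0.03 m).
It also fails if it takes over 62 s, if anything falls off the work surface, if the arm or the gripper's body presses on something with over 40 N, if the wrist force passes 120 N, or if a joint passes its speed limit or range.

ROBOT

A 6-joint arm with a two-finger parallel gripper is mounted at the origin on a cart in front of the work surface, level with it; the furniture and walls round the work are solid. World frame = base frame: x ahead of the robot, y to its left, z up, the work surface at z = 0. Lengths are in m, angles in degrees, forces in N, time in s.
With the tool pointing down it reaches from about 0.4 to 0.825 m from the base axis. Payload 7 kg.
Tool frame: the origin (TCP) lies between the finger pads; the fingertips stand 19 mm ahead of it and the grasp point (between the pads) is the TCP; z points along the fingers, y is the line along which they close (so a half turn about z gives the same grasp; the last joint's range is limited). The gripper opens to 88 mm and grips with 3 to 60 N. Pads are 19 mm wide; open, the fingers measure 130 mm over their backs; the gripper's body (78 mm by 193 mm) begins 47 mm behind the grasp point.
Start: joints at [88.929, 20.546, 0.682, 0, -70.136, -16.507], TCP at [0.204, 0.643, 0.246] pointing down, gripper open.
Joint ranges: [-176.03, 176.03], [-82.01, 121.73], [-58.28, 71.71], [-173.87, 95.51], [-174.79, -0.11], [-173.66, 173.66]. Speed limits (degrees/s): [136.94, 136.94, 172.46, 180, 180, 180].

INTERFACE

Orientations are given as [roll, pitch, yaw] about the fixed x, y, z axes, in that order (R = Rz(yaw) Ry(pitch) Rx(roll)).
In Python, from plant import get_obs, snapshot, close_job, spot_in, spot_point gives the robot as it stands.
- The arm moves only by the tool play_rows, never from a script. Its argument "plan" is a list of rows, each a list of 6 numbers: the shift along the tool's x, y, z in cm, then the turn, a rotation vector about the tool's x, y, z in degrees. A call has 1 to 20 rows; each row shifts and turns the commanded pose from where the row before left it, along the tool's axes as they then stand; what a row does not reach is not made up. A row lasts 1/12 s, in which the tool goes at most 41.7 mm and 7.16 degrees, less where a joint would pass 70% of its speed; a pose out of reach is approached as far as the arm can. A call is refused whole if a number of a shift passes 4.17 or a number of a turn 7.16, either way. A call with a gripper value outside its range is refused whole. "grip" is the finger opening in cm, from 0 to 8.76, set as the call begins (left out, the last holds). The fingers move at their own pace and stop on an object; the grip force is fixed at half the most. Time passes only in rows, so rows that do not move let the fingers close. It gives the time, the measured TCP pose, the force, the opening and the grip force at its end, in the units of the state.
- get_obs(): the state, without advancing time (a new reading comes with each control period).
- snapshot(name): name is "side" or "top" or "wrist"; returns a dict with "frame" (384x512x3 uint8, red, green, blue), "fx", "fy", "cx", "cy" (pixels), "position" and "attitude" of the camera in the world. Camera axes: x right, y down, z forward; pixel columns grow to the right and rows downward; lengths in m; the calibration is good to about 2 mm. A picture is of the moment at which its call begins. There is no depth.
- close_job(): hands the job in; it is judged then, once.
Trained networks look in the newest picture that a camera, given by its name, has taken for a name from the list of things; names that differ only in an ending like _2 or _b are one class to them, and where a whole thing is asked for, a point or a joint stands for the part that bears it (a point fixed in the world has none). Each returns a list of dicts, best first, with "score" (0 to 1); they miss things now and then, are a little off and sometimes report something else, mostly with a low value. They report only what shows in the picture. A call takes as long as a camera call. They do not tell look-alikes from the thing itself.
- spot_in(camera, thing): "position" ([x, y, z] in m, in world coordinates, good to about 4 mm: the middle of the surface that is visible of it).
- spot_point(camera, thing): "position" ([x, y, z] in m, in world coordinates, good to about 4 mm: a listed point, or the origin of a listed thing).
The state is a dict: "clock": time; "joint_pos": joint angles; "qvel": joint speeds; "tau": joint torques, N m; "tool_pos": TCP position; "orientation": TCP orientation; "force": force on the tool from outside, world axes, zero at the start; "moment": the same for the moment, N m; "opening": finger opening in m; "gripper_force": force on a finger pad.
Only numpy, scipy, OpenCV 4.12 (cv2) and the standard library are available. Lean on these libraries where they do the work, as an engineer would, in place of code of your own. Each camera call takes 0.05 s, during which the arm holds its last target. There are 200 camera calls.

## Working session

There is one attempt and no reset: what is moved stays moved. The work goes in short steps, Python scripts to look and compute and a tool call to move; the robot and the scene stay as the last step left them, time stands still between calls to the robot, and variables do not carry over. Pictures are saved under pics/ and viewed, at most 10 in all, crops included, and the job is handed in when it is done.

Besides the shell and the picture viewer there is one more tool, called as name(argument=value, ...) on one line, values as JSON. play_rows: Moves the arm, as the interface text tells. Its arguments: {"type":"object","properties":{"plan":{"type":"array","items":{"type":"array","items":{"type":"number"}}},"grip":{"type":"number"}},"required":["plan"]}

```bash
mkdir -p pics
cat > h.py <<'E'
import numpy as np, cv2
from plant import *
from scipy.spatial.transform import Rotation as R
def st():
    o=get_obs(); print({k:np.round(o[k],4).tolist() for k in("clock","tool_pos","orientation","force","opening","gripper_force")}); return o
def save(n,f):
    s=snapshot(n); cv2.imwrite('pics/'+f,s["frame"][:,:,::-1]); return s
E
python3 - <<'E'
from h import *
st()
for c in("top","side"):
    s=save(c,c+"0.png"); print(c,s["position"],s["attitude"],s["fx"])
    for n in("drip_board","leaf_lip","apron","apron_edge","jar","coaster","mould_block","brush","flat_file"):
        print(n,[(np.round(d["position"],3).tolist(),round(d["score"],2)) for d in spot_point(c,n)[:3]])
a=[cv2.imread(f'pics/{c}0.png') for c in("top","side")]
E
```

```text
{'clock': 0.0, 'tool_pos': [0.2037, 0.643, 0.2446], 'orientation': [179.9035, -0.0095, -17.5841], 'force': [-0.0224, -0.2155, -0.3862], 'opening': 0.0873, 'gripper_force': 0.0}
top [0.42205584 0.0821179  1.00685054] [-170.8345241    -1.20643991  -89.35488886] 387.23879334983127
drip_board [([0.592, 0.024, -0.005], 0.55)]
leaf_lip [([0.593, 0.021, 0.032], 0.75)]
apron [([0.448, 0.29, -0.001], 0.89), ([0.596, 0.02, 0.034], 0.23)]
apron_edge [([0.491, 0.286, -0.001], 0.98), ([0.592, 0.02, 0.032], 0.64)]
jar [([0.553, -0.139, 0.001], 0.71)]
coaster [([0.465, -0.229, 0.001], 0.78), ([0.678, 0.269, -0.0], 0.29)]
mould_block [([0.678, -0.224, -0.004], 0.7)]
brush [([0.679, 0.27, 0.004], 0.58)]
flat_file [([0.655, 0.396, 0.003], 0.71)]
side [ 0.36291312 -0.9372836   0.54413936] [-115.22761389    1.08383324  -12.94245946] 403.22901875250346
drip_board [([0.588, 0.02, 0.0], 0.67), ([0.592, 0.023, 0.033], 0.28)]
leaf_lip [([0.594, 0.02, 0.035], 0.73)]
apron [([0.445, 0.287, 0.0], 0.9), ([0.588, 0.02, -0.004], 0.49)]
apron_edge [([0.49, 0.29, 0.003], 0.68)]
jar [([0.549, -0.028, 0.022], 0.68)]
coaster [([0.47, -0.231, 0.002], 0.95)]
mould_block [([0.679, -0.223, -0.001], 0.64)]
brush [([0.681, 0.266, -0.0], 0.46)]
flat_file [([0.656, 0.394, -0.003], 0.48)]
```

View pics/top0.png

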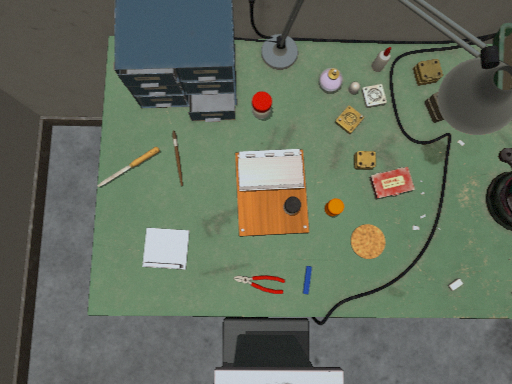

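View pics/side0.png

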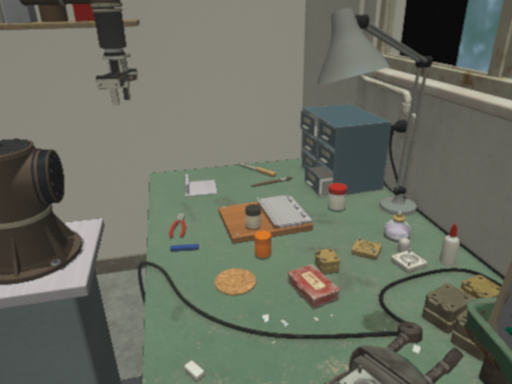

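```bash
cat >> h.py <<'E'
def px2w(s,uv,z):
    uv=np.atleast_2d(uv).astype(float); Rm=R.from_euler('xyz',s["attitude"],degrees=True).as_matrix()
    d=np.c_[(uv[:,0]-s["cx"])/s["fx"],(uv[:,1]-s["cy"])/s["fy"],np.ones(len(uv))]@Rm.T
    p=np.array(s["position"]); return (p+d*((z-p[2])/d[:,2])[:,None])
E
python3 - <<'E'
from h import *
s=snapshot("top"); f=s["frame"]; hsv=cv2.cvtColor(f,cv2.COLOR_RGB2HSV)
def rect(m,box,z):
    x0,y0,x1,y1=box; k=np.zeros_like(m); k[y0:y1,x0:x1]=m[y0:y1,x0:x1]
    n,l,stt,_=cv2.connectedComponentsWithStats(k); k=(l==1+np.argmax(stt[1:,4]))
    v,u=np.nonzero(k); w=px2w(s,np.c_[u,v],z)[:,:2]
    r=cv2.minAreaRect((w*1000).astype(np.float32)); print(len(u),r); 
rect(((hsv[...,0]<18)&(hsv[...,1]>110)&(hsv[...,2]>70)).astype(np.uint8),(225,140,320,245),.018)
rect(((hsv[...,1]<45)&(hsv[...,2]>140)).astype(np.uint8),(225,140,320,200),.03)
rect(((hsv[...,1]<45)&(hsv[...,2]>140)).astype(np.uint8),(130,220,200,280),.004)
rect(((hsv[...,2]<75)).astype(np.uint8),(278,190,306,220),.054)
rect(((hsv[...,0]<22)&(hsv[...,1]>110)).astype(np.uint8),(345,220,392,265),.005)
a=cv2.resize(f[135:285,135:315],None,fx=4,fy=4,interpolation=cv2.INTER_CUBIC); cv2.imwrite("pics/crop.png",a[:,:,::-1][:600,:800])
for n in("jar","apron","apron_edge","leaf_lip"):
    for fn in(spot_in,spot_point): print(n,[(np.round(d["position"],3).tolist(),round(d["score"],2)) for d in fn("top",n)[:3]])
E
```

```text
3013 ((588.9225463867188, 21.012710571289062), (217.27932739257812, 179.48956298828125), 3.765393018722534)
2466 ((647.9415283203125, 24.858322143554688), (105.40338897705078, 166.1431884765625), 3.621533155441284)
1695 ((443.0643615722656, 289.9311218261719), (111.91705322265625, 101.02226257324219), 86.99663543701172)
213 ((552.1290893554688, -28.679763793945312), (37.64656066894531, 40.02583312988281), 0.7838799953460693)
937 ((466.5041809082031, -229.83636474609375), (85.98558807373047, 87.92206573486328), 88.37053680419922)
jar [([0.553, -0.133, 0.056], 0.72), ([0.554, -0.025, 0.073], 0.68)]
jar [([0.552, -0.137, 0.001], 0.66), ([0.553, -0.031, 0.018], 0.6)]
apron [([0.447, 0.291, 0.006], 0.89)]
apron [([0.447, 0.291, 0.001], 0.63)]
apron_edge [([0.447, 0.292, 0.004], 0.93), ([0.636, 0.024, 0.027], 0.36), ([0.592, 0.031, 0.013], 0.21)]
apron_edge [([0.493, 0.286, 0.001], 0.56)]
leaf_lip [([0.634, 0.025, 0.028], 0.8)]
leaf_lip [([0.592, 0.02, 0.032], 0.91)]
```

View pics/crop.png

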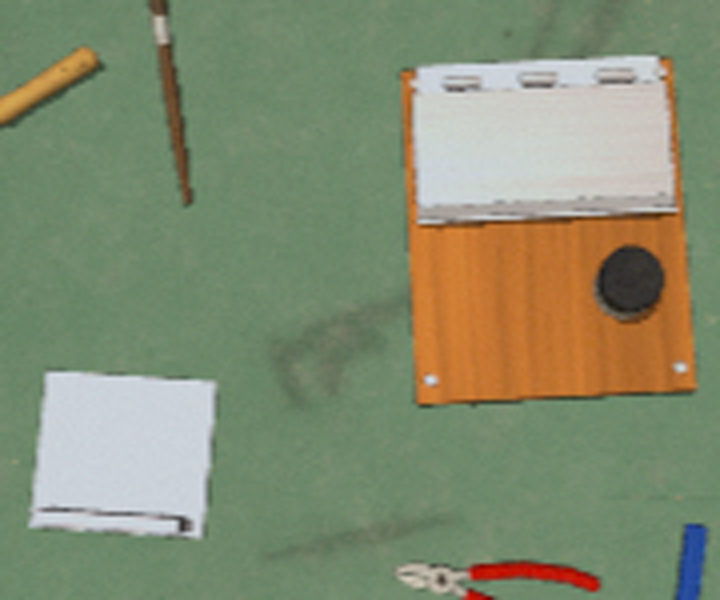

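play_rows(plan=[[2.6, 2.6, 0.2, 0, 0, 0], [2.6, 2.6, 0.2, 0, 0, 0], [2.6, 2.6, 0.2, 0, 0, 0], [2.6, 2.6, 0.2, 0, 0, 0], [2.6, 2.6, 0.2, 0, 0, 0], [2.6, 2.6, 0.2, 0, 0, 0], [2.6, 2.6, 0.2, 0, 0, 0], [2.6, 2.6, 0.2, 0, 0, 0], [2.6, 2.6, 0.2, 0, 0, 0], [2.6, 2.6, 0.2, 0, 0, 0], [2.6, 2.6, 0.2, 0, 0, 0], [2.6, 2.6, 0.2, 0, 0, 0], [2.6, 2.6, 0.2, 0, 0, 0], [2.6, 2.6, 0.2, 0, 0, 0], [2.6, 2.6, 0.2, 0, 0, 0], [2.6, 2.6, 0.2, 0, 0, 0], [0, 0, 0, 0, 0, -6], [0, 0, 0, 0, 0, -6], [0, 0, 0, 0, 0, -6], [0, 0, 0, 0, 0, 0]], grip=8.7)

```text
clock: 3.12
tool_pos: [0.475, 0.1208, 0.2137]
orientation: [-180.0, -0.0, 0.6]
force: [0.2, -0.5, 0.3]
opening: 0.0873
gripper_force: 0.0
```

```bash
cat >> h.py <<'E'
def to(t,yaw=None):
    o=st(); Rm=R.from_euler('xyz',o["orientation"],degrees=True)
    print("shift cm",np.round(100*Rm.inv().apply(np.array(t)-o["tool_pos"]),2), end=" ")
    if yaw is not None: print("turn",np.round((Rm.inv()*R.from_euler('xyz',[180,0,yaw],degrees=True)).as_rotvec(degrees=True),2))
E
python3 - <<'E'
from h import *
to([.552,-.029,.10],0)
s=save("wrist","w1.png"); print(s["position"],s["attitude"])
for n in("jar","leaf_lip","drip_board"):print(n,[(np.round(d["position"],3).tolist(),round(d["score"],2)) for d in spot_point("wrist",n)[:3]])
E
```

```text
{'clock': 3.1167, 'tool_pos': [0.475, 0.1208, 0.2137], 'orientation': [-179.9928, -0.0124, 0.6335], 'force': [0.1622, -0.452, 0.2714], 'opening': 0.0873, 'gripper_force': 0.0}
shift cm [ 7.53 15.07 11.37] turn [-0.01 -0.01  0.63]
[0.54804268 0.12178887 0.35298951] [ 1.64113062e+02  2.96608341e-02 -8.94094217e+01]
jar [([0.548, -0.139, -0.004], 0.85), ([0.549, -0.03, 0.02], 0.82)]
leaf_lip [([0.594, 0.021, 0.032], 0.96)]
drip_board [([0.594, 0.022, 0.0], 0.94)]
```

View pics/w1.png

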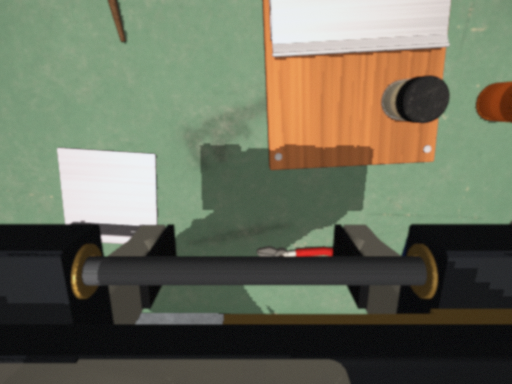

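play_rows(plan=[[1.5, 3, 1.8, 0, 0, 0], [1.5, 3, 1.8, 0, 0, 0], [1.5, 3, 1.8, 0, 0, 0], [1.5, 3, 1.8, 0, 0, 0], [1.5, 3, 1.8, 0, 0, 0], [0, 0, 0, 0, 0, 0], [0, 0, 0, 0, 0, 0], [0, 0, 0, 0, 0, 0]])

```text
clock: 3.98
tool_pos: [0.5509, -0.0281, 0.1235]
orientation: [180.0, 0.0, 0.3]
force: [0.5, 0.4, -0.3]
opening: 0.087
gripper_force: 0.0
```

Run:
```python
from h import *
to([.551,-.0295,.05],0)
s=save("wrist","w2.png")
hsv=cv2.cvtColor(s["frame"],cv2.COLOR_RGB2HSV)
for n in("jar",):
  for fn in(spot_in,spot_point):print(n,[(np.round(d["position"],3).tolist(),round(d["score"],2)) for d in fn("wrist",n)[:3]])
```

```text
{'clock': 3.9833, 'tool_pos': [0.5509, -0.0281, 0.1235], 'orientation': [179.9896, 0.0186, 0.3245], 'force': [0.5128, 0.3843, -0.2595], 'opening': 0.087, 'gripper_force': 0.0}
shift cm [0.01 0.14 7.35] turn [0.01 0.02 0.32]
jar [([0.555, -0.031, 0.076], 0.94), ([0.554, -0.13, 0.05], 0.66)]
jar [([0.548, -0.134, -0.006], 0.87), ([0.551, -0.034, 0.02], 0.83)]
```

View pics/w2.png

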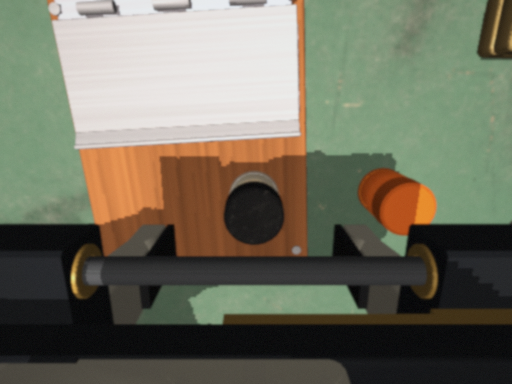

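play_rows(plan=[[0.05, 0.05, 1.4, 0, 0, 0], [0, 0.05, 1.4, 0, 0, 0], [0, 0.05, 1.4, 0, 0, 0], [0, 0, 1.4, 0, 0, 0], [0, 0, 1.4, 0, 0, 0], [0, 0, 0.3, 0, 0, 0], [0, 0, 0, 0, 0, 0], [0, 0, 0, 0, 0, 0]])

```text
clock: 4.8
tool_pos: [0.5519, -0.029, 0.0515]
orientation: [-180.0, -0.1, 0.5]
force: [0.0, 0.0, 0.5]
opening: 0.087
gripper_force: 0.0
```

play_rows(plan=[[0, 0, 0, 0, 0, 0], [0, 0, 0, 0, 0, 0], [0, 0, 0, 0, 0, 0], [0, 0, 0, 0, 0, 0], [0, 0, 0, 0, 0, 0], [0, 0, 0, 0, 0, 0], [0, 0, 0, 0, 0, 0], [0, 0, 0, 0, 0, 0], [0, 0, 0, 0, 0, 0], [0, 0, 0, 0, 0, 0]], grip=0)

```text
clock: 5.63
tool_pos: [0.5515, -0.0297, 0.0506]
orientation: [-180.0, -0.0, 0.4]
force: [-1.2, 0.2, 0.2]
opening: 0.0399
gripper_force: 30.0
```

play_rows(plan=[[0, 0, -1.5, 0, 0, 0], [0, 0, -2, 0, 0, 0], [0, 0, -2, 0, 0, 0], [0, 0, -1.5, 0, 0, 0], [-1, 2, 0, 0, 0, 0], [-1.5, 3, 0, 0, 0, 0], [-1.5, 3, 0, 0, 0, 0], [-1.5, 3, 0, 0, 0, 0], [-1, 3, 0, 0, 0, 0], [-1, 3, 0, 0, 0, 0], [-1, 2, 0, 0, 0, 0], [0, 1, 0, 0, 0, 0], [0, 0, 0, 0, 0, 0], [0, 0, 0, 0, 0, 0], [0, 0, 0, 0, 0, 0]])

```text
clock: 6.88
tool_pos: [0.4682, -0.2298, 0.1204]
orientation: [-180.0, 0.0, 0.4]
force: [-0.7, 0.9, -0.9]
opening: 0.0403
gripper_force: 30.0
```

Run:
```python
from h import *
to([.4665,-.230,.0380],0)
snapshot("wrist"); snapshot("side")
for c in("wrist","side"):
  for n in("jar","coaster"):print(n,[(np.round(d["position"],3).tolist(),round(d["score"],2)) for d in spot_point(c,n)[:3]])
```

```text
{'clock': 6.8833, 'tool_pos': [0.4682, -0.2298, 0.1204], 'orientation': [-179.9934, 0.0085, 0.4302], 'force': [-0.7277, 0.8658, -0.9124], 'opening': 0.0403, 'gripper_force': 30.0002}
shift cm [-0.17  0.02  8.24] turn [-0.01  0.01  0.43]
jar [([0.549, -0.14, -0.003], 0.72), ([0.466, -0.232, 0.087], 0.7)]
coaster [([0.466, -0.224, 0.003], 0.76)]
jar [([0.548, -0.139, -0.002], 0.63), ([0.68, -0.221, -0.0], 0.49), ([0.465, -0.23, 0.09], 0.45)]
coaster [([0.468, -0.232, 0.003], 0.8), ([0.59, 0.021, -0.003], 0.61), ([0.682, -0.22, -0.001], 0.19)]
```

play_rows(plan=[[-0.1, 0, 1.5, 0, 0, 0], [0, 0, 1.5, 0, 0, 0], [0, 0, 1.5, 0, 0, 0], [0, 0, 1.5, 0, 0, 0], [0, 0, 1, 0, 0, 0], [0, 0, 0.5, 0, 0, 0], [0, 0, 0.4, 0, 0, 0], [0, 0, 0.2, 0, 0, 0], [0, 0, 0.1, 0, 0, 0], [0, 0, 0, 0, 0, 0], [0, 0, 0, 0, 0, 0], [0, 0, 0, 0, 0, 0]])

```text
clock: 8.18
tool_pos: [0.4673, -0.2304, 0.0391]
orientation: [180.0, -0.1, 0.4]
force: [-0.3, -0.2, -1.0]
opening: 0.04
gripper_force: 30.0
```

play_rows(plan=[[0, 0, 0.1, 0, 0, 0], [0, 0, 0.05, 0, 0, 0], [0, 0, 0, 0, 0, 0], [0, 0, 0, 0, 0, 0]])

```text
clock: 8.52
tool_pos: [0.4673, -0.2304, 0.0375]
orientation: [180.0, -0.0, 0.4]
force: [-0.7, 1.5, 4.3]
opening: 0.0402
gripper_force: 30.0
```

Contact. Release and rise.

play_rows(plan=[[0, 0, 0, 0, 0, 0], [0, 0, 0, 0, 0, 0], [0, 0, 0, 0, 0, 0], [0, 0, 0, 0, 0, 0], [0, 0, 0, 0, 0, 0], [0, 0, 0, 0, 0, 0], [0, 0, 0, 0, 0, 0], [0, 0, 0, 0, 0, 0]], grip=8.7)

```text
clock: 9.18
tool_pos: [0.4669, -0.2303, 0.037]
orientation: [-180.0, 0.0, 0.4]
force: [-0.9, -0.2, 0.5]
opening: 0.0852
gripper_force: 0.0
```

play_rows(plan=[[0, 0, -1, 0, 0, 0], [0, 0, -2, 0, 0, 0], [0, 0, -3, 0, 0, 0], [0, 0, -3, 0, 0, 0], [0, 0, -3, 0, 0, 0], [0, 0, -3, 0, 0, 0], [0, 0, 0, 0, 0, 0], [0, 0, 0, 0, 0, 0]])

```text
clock: 9.85
tool_pos: [0.468, -0.2305, 0.1899]
orientation: [180.0, -0.3, 0.4]
force: [-0.3, 0.3, -0.6]
opening: 0.0869
gripper_force: 0.0
```

Run:
```python
from h import *
to([.404,.292,.16],-93)
a=save("side","s2.png")["frame"][200:330,160:330]; w=snapshot("wrist")["frame"]
a=cv2.resize(a,(502,384)); cv2.imwrite("pics/c2.png",cv2.resize(np.hstack([a,w[:,:290]]),None,fx=1,fy=1)[:,:,::-1])
for c in("wrist","side"):
  for n in("jar","coaster"):print(n,[(np.round(d["position"],3).tolist(),round(d["score"],2)) for d in spot_point(c,n)[:3]])
```

```text
{'clock': 9.85, 'tool_pos': [0.468, -0.2305, 0.1899], 'orientation': [179.9629, -0.2911, 0.4277], 'force': [-0.3302, 0.322, -0.5589], 'opening': 0.0869, 'gripper_force': 0.0}
shift cm [ -6.02 -52.3    2.92] turn [-0.21 -0.25 93.43]
jar [([0.464, -0.231, 0.008], 0.92), ([0.549, -0.14, -0.005], 0.82)]
coaster []
jar [([0.463, -0.229, 0.009], 0.96), ([0.548, -0.14, 0.001], 0.59)]
coaster [([0.466, -0.234, 0.0], 0.77)]
```

View pics/c2.png

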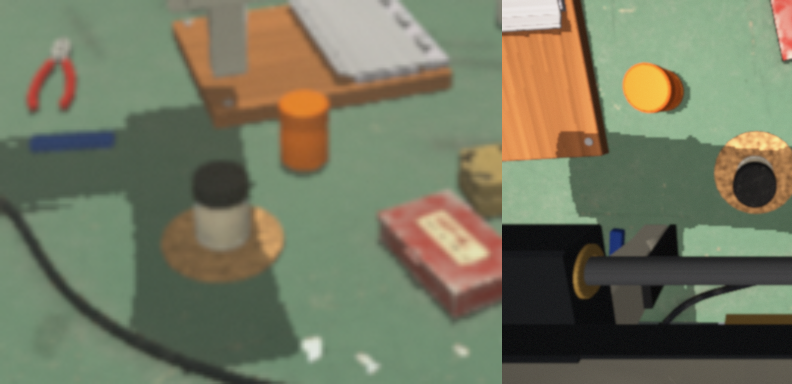

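play_rows(plan=[[0, -3.5, 0, 0, 0, 0], [0, -3.5, 0, 0, 0, 0], [0, -3.5, 0, 0, 0, 0], [0, -3.5, 0, 0, 0, 0], [0, -3.5, 0, 0, 0, 0], [0, -3.5, 0, 0, 0, 0], [0, -3.5, 0, 0, 0, 0], [0, -3.5, 0, 0, 0, 0], [0, -3.5, 0, 0, 0, 0], [0, -3.5, 0, 0, 0, 0], [0, -3.5, 0, 0, 0, 0], [0, -3.5, 0, 0, 0, 0], [0, -3.5, 0, 0, 0, 0], [0, -3.5, 0, 0, 0, 0], [0, -3.3, 0, 0, 0, 0]])

```text
clock: 11.4
tool_pos: [0.4625, 0.2944, 0.1863]
orientation: [179.9, 0.0, 0.5]
force: [0.5, 0.8, 0.6]
opening: 0.087
gripper_force: 0.0
```

play_rows(plan=[[-1, 0, 0, 0, 0, 7.1], [0, 0, 0, 0, 0, 7.1], [0, 0, 0, 0, 0, 7.1], [0, 0, 0, 0, 0, 7.1], [0, 0, 0, 0, 0, 7.1], [0, 0, 0, 0, 0, 7.1], [0, 0, 0, 0, 0, 7.1], [0, 0, 0, 0, 0, 7.1], [0, 0, 0, 0, 0, 7.1], [0, 0, 0, 0, 0, 7.1], [0, 0, 0, 0, 0, 7.1], [0, 0, 0, 0, 0, 7.1], [0, 0, 0, 0, 0, 7.1], [0, 0, 0, 0, 0, 0], [0, 0, 0, 0, 0, 0]])

```text
clock: 12.65
tool_pos: [0.4529, 0.2924, 0.1864]
orientation: [180.0, -0.1, -91.7]
force: [0.2, 0.8, 0.3]
opening: 0.087
gripper_force: 0.0
```

Run:
```python
from h import *
to([.404,.292,.10],-93)
s=save("wrist","w3.png")
for n in("apron","apron_edge"):
  for fn in(spot_in,spot_point):print(n,[(np.round(d["position"],3).tolist(),round(d["score"],2)) for d in fn("wrist",n)[:3]])
import pickle; pickle.dump(s,open("w3.pkl","wb"))
```

```text
{'clock': 12.65, 'tool_pos': [0.4529, 0.2924, 0.1864], 'orientation': [179.9578, -0.0595, -91.6574], 'force': [0.2461, 0.7544, 0.3026], 'opening': 0.087, 'gripper_force': 0.0}
shift cm [0.17 4.88 8.65] turn [ 0.04 -0.06  1.34]
apron [([0.44, 0.286, 0.002], 0.87)]
apron [([0.443, 0.289, -0.004], 0.58)]
apron_edge [([0.442, 0.285, 0.003], 0.97)]
apron_edge [([0.492, 0.285, -0.002], 0.86)]
```

View pics/w3.png

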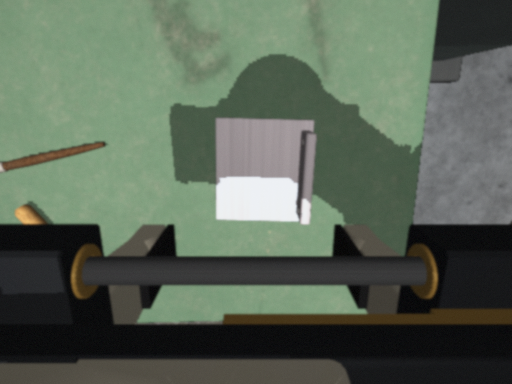

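Run:
```python
from h import *
import pickle; s=pickle.load(open("w3.pkl","rb"))
print(px2w(s,[(216,118),(216,220),(313,120)],.004).round(4)); print(px2w(s,[(309.5,131),(305.5,222)],.038).round(4))
f=s["frame"][105:235,200:330]; cv2.imwrite("pics/c3.png",cv2.resize(f,(598,598),interpolation=cv2.INTER_CUBIC)[:,:,::-1])
```

```text
[[0.4886 0.2341 0.004 ]
 [0.4956 0.344  0.004 ]
 [0.3908 0.239  0.004 ]]
[[0.4    0.2466 0.038 ]
 [0.4023 0.3355 0.038 ]]
```

View pics/c3.png

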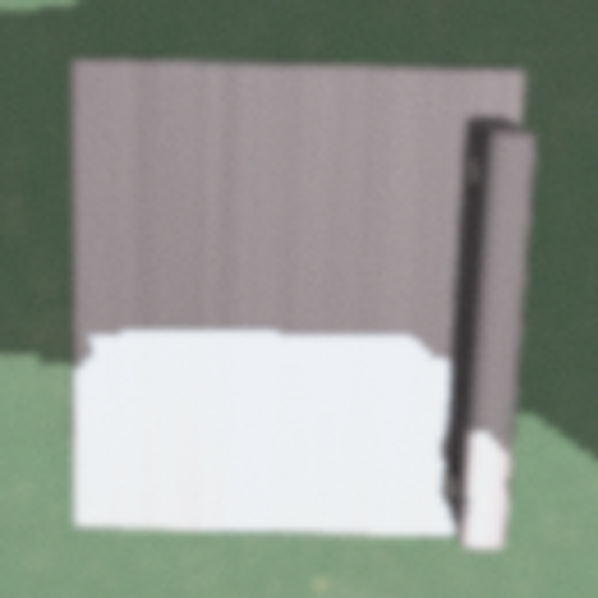

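play_rows(plan=[[0.1, 1.7, 2, 0, 0, 1.5], [0.1, 1.7, 3, 0, 0, 0], [0, 1.7, 3, 0, 0, 0], [0, 0, 3, 0, 0, 0], [0, 0, 0.6, 0, 0, 0], [0, 0, 0, 0, 0, 0], [0, 0, 0, 0, 0, 0], [0, 0, 0, 0, 0, 0]])

```text
clock: 13.57
tool_pos: [0.4032, 0.2942, 0.0726]
orientation: [-179.9, 0.1, -93.4]
force: [-0.2, -0.4, 1.1]
opening: 0.0869
gripper_force: 0.0
```

Run:
```python
from h import *
to([.401,.2915,.025],-93.2)
```

```text
{'clock': 13.5667, 'tool_pos': [0.4032, 0.2942, 0.0726], 'orientation': [-179.912, 0.1127, -93.3561], 'force': [-0.1964, -0.371, 1.127], 'opening': 0.0869, 'gripper_force': 0.0}
shift cm [0.3  0.21 4.76] turn [-0.09  0.11 -0.16]
```

play_rows(plan=[[0.3, 0.2, 1, 0, 0, 0], [0, 0, 1, 0, 0, 0], [0, 0, 1, 0, 0, 0], [0, 0, 1, 0, 0, 0], [0, 0, 0.5, 0, 0, 0], [0, 0, 0.2, 0, 0, 0], [0, 0, 0, 0, 0, 0], [0, 0, 0, 0, 0, 0], [0, 0, 0, 0, 0, 0]])

```text
clock: 14.32
tool_pos: [0.4002, 0.2907, 0.0248]
orientation: [-180.0, 0.1, -93.4]
force: [0.0, 0.4, 0.1]
opening: 0.0874
gripper_force: 0.0
```

play_rows(plan=[[0, 0, 0, 0, 0, 0], [0, 0, 0, 0, 0, 0], [0, 0, 0, 0, 0, 0], [0, 0, 0, 0, 0, 0], [0, 0, 0, 0, 0, 0], [0, 0, 0, 0, 0, 0], [0, 0, 0, 0, 0, 0], [0, 0, 0, 0, 0, 0], [0, 0, 0, 0, 0, 0], [0, 0, 0, 0, 0, 0], [0, 0, 0, 0, 0, 0], [0, 0, 0, 0, 0, 0]], grip=0)

```text
clock: 15.32
tool_pos: [0.3999, 0.2903, 0.0241]
orientation: [-180.0, 0.0, -93.4]
force: [2.5, 0.4, 0.1]
opening: 0.0124
gripper_force: 0.1
```

play_rows(plan=[[0, 0, 0, 0, 0, 0], [0, 0, 0, 0, 0, 0], [0, 0, 0, 0, 0, 0], [0, 0, 0, 0, 0, 0], [0, 0, 0, 0, 0, 0]])

```text
clock: 15.73
tool_pos: [0.3999, 0.2903, 0.0241]
orientation: [-180.0, 0.0, -93.4]
force: [0.5, 1.0, -1.4]
opening: 0.0098
gripper_force: 30.0
```

play_rows(plan=[[0, 0, -0.5, 0, 0, 0], [0, 0, -1, 0, 0, 0], [0, 0, -2, 0, 0, 0], [0, 0, -2, 0, 0, 0], [0, 0, -1.5, 0, 0, 0], [1.5, -0.6, 0, 0, 0, 0], [2.7, -1, 0, 0, 0, 0], [2.7, -1, 0, 0, 0, 0], [2.7, -1, 0, 0, 0, 0], [2.7, -1, 0, 0, 0, 0], [2.7, -1, 0, 0, 0, 0], [2.7, -1, 0, 0, 0, 0], [2.7, -1, 0, 0, 0, 0], [2.7, -1, 0, 0, 0, 0], [2.4, -1, 0, 0, 0, 0], [1.5, -0.8, 0, 0, 0, 0], [0, 0, 0, 0, 0, -3.5], [0, 0, 0, 0, 0, -3.5], [0, 0, 0, 0, 0, 0], [0, 0, 0, 0, 0, 0]])

```text
clock: 17.4
tool_pos: [0.4874, 0.0144, 0.0941]
orientation: [180.0, -0.0, -86.5]
force: [0.4, -0.2, -1.9]
opening: 0.0099
gripper_force: 30.0
```

Run:
```python
from h import *
to([.4877,.0144,.0425],-86.3)
s=save("top","t4.png")
f=s["frame"][135:285,215:335]; cv2.imwrite("pics/c4.png",cv2.resize(f,(480,600),interpolation=cv2.INTER_CUBIC)[:,:,::-1])
for c in("top","side","wrist"):
  if c!="top": snapshot(c)
  for n in("apron","apron_edge","leaf_lip","drip_board"):print(c,n,[(np.round(d["position"],3).tolist(),round(d["score"],2)) for d in spot_point(c,n)[:2]])
```

```text
{'clock': 17.4, 'tool_pos': [0.4874, 0.0144, 0.0941], 'orientation': [179.974, -0.0045, -86.5002], 'force': [0.4215, -0.1592, -1.8774], 'opening': 0.0099, 'gripper_force': 29.9994}
shift cm [ 0.   -0.03  5.16] turn [ 0.03 -0.   -0.2 ]
top apron []
top apron_edge []
top leaf_lip [([0.594, 0.02, 0.031], 0.64)]
top drip_board [([0.59, 0.025, -0.005], 0.84)]
side apron [([0.529, 0.019, 0.068], 0.88)]
side apron_edge [([0.682, -0.22, -0.002], 0.63), ([0.579, 0.024, 0.073], 0.62)]
side leaf_lip [([0.596, 0.021, 0.036], 0.86)]
side drip_board [([0.589, 0.024, -0.005], 0.86), ([0.659, 0.394, -0.005], 0.71)]
wrist apron []
wrist apron_edge [([0.578, 0.02, 0.071], 0.69)]
wrist leaf_lip [([0.596, 0.019, 0.026], 0.96)]
wrist drip_board []
```

View pics/c4.png

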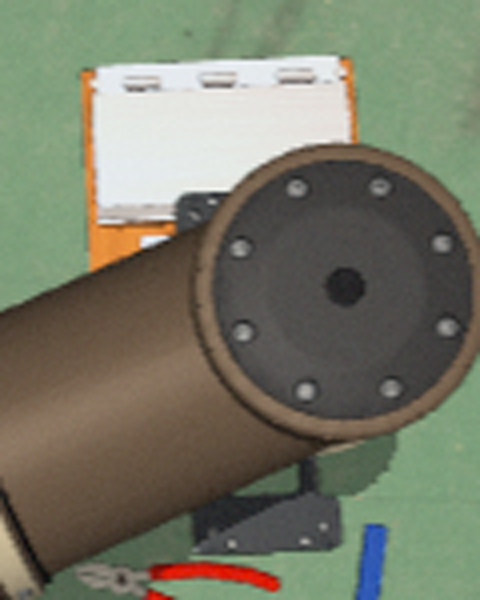

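play_rows(plan=[[0, 0, 1, 0, 0, 0], [0, 0, 1.2, 0, 0, 0], [0, 0, 1.2, 0, 0, 0], [0, 0, 0.8, 0, 0, 0], [0, 0, 0.4, 0, 0, 0], [0, 0, 0.2, 0, 0, 0], [0, 0, 0.2, 0, 0, 0], [0, 0, 0.1, 0, 0, 0], [0, 0, 0, 0, 0, 0], [0, 0, 0, 0, 0, 0]])

```text
clock: 18.98
tool_pos: [0.488, 0.0147, 0.0434]
orientation: [-180.0, 0.0, -86.4]
force: [-0.2, -0.5, -2.0]
opening: 0.0098
gripper_force: 30.0
```

Run:
```python
from h import *
to([.4877,.0144,.0425],-86.3)
import pickle; s=save("wrist","w5.png"); pickle.dump(s,open("w5.pkl","wb"))
for n in("apron_edge","leaf_lip"):print(n,[(np.round(d["position"],3).tolist(),round(d["score"],2)) for d in spot_point("wrist",n)[:2]])
```

```text
{'clock': 18.9833, 'tool_pos': [0.488, 0.0147, 0.0434], 'orientation': [-179.962, 0.0119, -86.3734], 'force': [-0.2082, -0.4771, -2.0247], 'opening': 0.0098, 'gripper_force': 29.9997}
shift cm [0.03 0.03 0.09] turn [-0.04  0.01 -0.07]
apron_edge [([0.579, 0.021, 0.021], 0.83), ([0.594, 0.022, 0.004], 0.23)]
leaf_lip [([0.592, 0.02, 0.031], 0.92)]
```

View pics/w5.png

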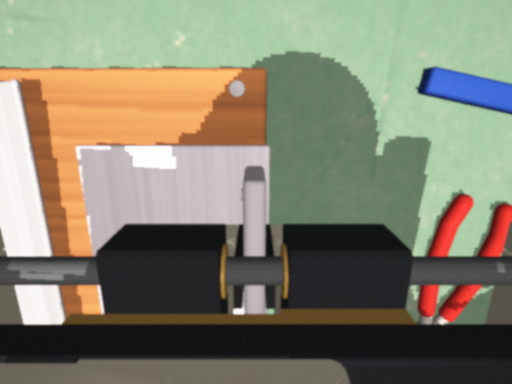

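play_rows(plan=[[0, 0, 0.1, 0, 0, 0], [0, 0, 0.05, 0, 0, 0], [0, 0, 0, 0, 0, 0], [0, 0, 0, 0, 0, 0]])

```text
clock: 19.47
tool_pos: [0.488, 0.0147, 0.0421]
orientation: [-180.0, 0.0, -86.4]
force: [-2.7, 0.0, 5.6]
opening: 0.01
gripper_force: 30.0
```

play_rows(plan=[[0, -0.5, 0, 0, 0, 0], [0, -0.5, 0, 0, 0, 0], [0, -0.5, 0, 0, 0, 0], [0, -0.5, 0, 0, 0, 0], [0, -0.5, 0, 0, 0, 0], [0, 0, 0, 0, 0, 0], [0, 0, 0, 0, 0, 0]])

```text
clock: 20.05
tool_pos: [0.512, 0.0156, 0.042]
orientation: [179.9, -0.0, -86.4]
force: [-5.7, -1.7, 8.4]
opening: 0.0097
gripper_force: 30.0
```

Run:
```python
from h import *
to([.5526,.0186,.042],-86.3)
for c in("wrist","side"):
  snapshot(c)
  for n in("apron","apron_edge","leaf_lip"):print(c,n,[(np.round(d["position"],3).tolist(),round(d["score"],2)) for d in spot_point(c,n)[:2]])
```

```text
{'clock': 20.05, 'tool_pos': [0.512, 0.0156, 0.042], 'orientation': [179.9241, -0.0374, -86.3868], 'force': [-5.6932, -1.7124, 8.4441], 'opening': 0.0097, 'gripper_force': 30.0031}
shift cm [-0.04 -4.07 -0.  ] turn [ 0.08 -0.04 -0.09]
wrist apron []
wrist apron_edge [([0.606, 0.021, 0.02], 0.95)]
wrist leaf_lip [([0.594, 0.022, 0.031], 0.61)]
side apron [([0.553, 0.021, 0.019], 0.82)]
side apron_edge [([0.603, 0.024, 0.021], 0.58)]
side leaf_lip [([0.593, 0.024, 0.034], 0.93), ([0.553, 0.021, 0.018], 0.74)]
```

Under the lip, leaf undisturbed. Continue.

play_rows(plan=[[0, -0.5, 0, 0, 0, 0], [0, -0.5, 0, 0, 0, 0], [0, -0.5, 0, 0, 0, 0], [0, -0.5, 0, 0, 0, 0], [0, -0.5, 0, 0, 0, 0], [0, -0.5, 0, 0, 0, 0], [0, -0.3, 0, 0, 0, 0], [0, 0, 0, 0, 0, 0], [0, 0, 0, 0, 0, 0]])

```text
clock: 21.2
tool_pos: [0.5447, 0.0176, 0.0421]
orientation: [179.9, -0.0, -86.4]
force: [-5.8, -1.3, 9.0]
opening: 0.0097
gripper_force: 30.0
```

play_rows(plan=[[0, -0.2, 0, 0, 0, 0], [0, -0.2, 0, 0, 0, 0], [0, -0.2, 0, 0, 0, 0], [0, 0, 0, 0, 0, 0], [0, 0, 0, 0, 0, 0]])

```text
clock: 21.62
tool_pos: [0.5503, 0.018, 0.042]
orientation: [179.9, -0.0, -86.4]
force: [-6.9, -1.2, 9.6]
opening: 0.0097
gripper_force: 30.0
```

play_rows(plan=[[0, -0.2, 0, 0, 0, 0], [0, -0.1, 0, 0, 0, 0], [0, 0, 0, 0, 0, 0], [0, 0, 0, 0, 0, 0]])

```text
clock: 21.95
tool_pos: [0.5531, 0.0182, 0.042]
orientation: [179.9, -0.0, -86.4]
force: [-7.9, -2.0, 11.1]
opening: 0.0099
gripper_force: 30.0
```

play_rows(plan=[[0, -0.15, 0, 0, 0, 0], [0, -0.1, 0, 0, 0, 0], [0, 0, 0, 0, 0, 0], [0, 0, 0, 0, 0, 0]])

```text
clock: 22.28
tool_pos: [0.5556, 0.0183, 0.0421]
orientation: [179.9, -0.0, -86.4]
force: [-8.1, -0.8, 11.3]
opening: 0.01
gripper_force: 30.0
```

play_rows(plan=[[0, -0.1, 0, 0, 0, 0], [0, -0.1, 0, 0, 0, 0], [0, 0, 0, 0, 0, 0], [0, 0, 0, 0, 0, 0]])

```text
clock: 22.62
tool_pos: [0.5556, 0.0183, 0.042]
orientation: [179.7, -0.1, -86.4]
force: [-16.3, 2.3, 18.1]
opening: 0.01
gripper_force: 30.0
```

Run:
```python
from h import *
st()
for c in("wrist","side","top"):
  snapshot(c)
  for n in("apron","apron_edge","leaf_lip","drip_board","jar"):print(c,n,[(np.round(d["position"],3).tolist(),round(d["score"],2)) for d in spot_point(c,n)[:2]])
```

```text
{'clock': 22.6167, 'tool_pos': [0.5556, 0.0183, 0.042], 'orientation': [179.6736, -0.0553, -86.4091], 'force': [-16.2778, 2.2719, 18.13], 'opening': 0.01, 'gripper_force': 30.0341}
wrist apron []
wrist apron_edge []
wrist leaf_lip []
wrist drip_board []
wrist jar []
side apron []
side apron_edge [([0.648, 0.03, 0.019], 0.74)]
side leaf_lip [([0.594, 0.02, 0.036], 0.95)]
side drip_board [([0.587, 0.017, -0.002], 0.93)]
side jar [([0.548, -0.138, -0.001], 0.85), ([0.592, 0.02, -0.002], 0.18)]
top apron []
top apron_edge []
top leaf_lip []
top drip_board []
top jar [([0.55, -0.139, 0.002], 0.76), ([0.472, -0.231, 0.005], 0.52)]
```

play_rows(plan=[[0, 0, 0, 0, 0, 0], [0, 0, 0, 0, 0, 0], [0, 0, 0, 0, 0, 0], [0, 0, 0, 0, 0, 0]])

```text
clock: 23.85
tool_pos: [0.5557, 0.0183, 0.0421]
orientation: [179.7, -0.1, -86.4]
force: [-15.8, 1.4, 17.8]
opening: 0.0098
gripper_force: 30.0
```

Run:
```python
from h import *
st(); print(close_job())
```

```text
{'clock': 23.85, 'tool_pos': [0.5557, 0.0183, 0.0421], 'orientation': [179.6817, -0.0534, -86.4085], 'force': [-15.8151, 1.4294, 17.7734], 'opening': 0.0098, 'gripper_force': 30.0333}
the job is handed in; nothing more can be done
None
```

The job is handed in (no verdict was returned): the jar stands upright on the coaster, and the apron plate is fully home against the stop under the leaf, still gripped and pressed down with about 18 N; the leaf showed no sign of lifting.

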